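# Roll a brass spindle into the stock cage and ease its spring flap down

## Task

Put the turned brass spindle that lies on the bench away in the stock cage: lay it crosswise in the cage's sloping chute, then press the hand lever beside the chute so that the spring flap opens and the spindle rolls through into the cage. Do not let the spring slam the flap: ease the lever back up until the flap is gently and fully shut. Leave the other things on the bench where they are.

Things in the scene. Friction and masses are not known exactly. Their poses are not given: they have to be found in the camera images.
- cage: Grey sheet-steel stock cage with a chute, fixed. Origin on the bench under the flap, mid-width. x is level and runs down the chute into the cage, y left of that, z up. Cage proper: x = 0 to 172 mm, y = -80 to +80, 145 mm high, inner floor 6 mm up, roofed by a grille of bars; the flap is the only way in. Chute: x = -145 to 0; a round piece laid across it (axis along y) rolls down to rest against the flap.
- chute (a point): Mid-width point on the chute's steel floor (its upper face) at cage x = -75 mm, 80 mm above the bench; axes as the cage's. The floor slopes straight down towards the cage's +x at 21 degrees: 105 mm above the bench at x = -140, 50 mm at x = 0. The side cheeks stand 96 mm apart inside, tops 130 mm above the bench; open above and at its upper end.
- flap (a joint): Steel spring flap closing the chute's lower end, one piece with its hand lever, rad: 0 = shut (hangs upright, stop), 0.9 = fully open (stop). 94 mm wide, 81 mm long, swings into the cage; from 0.6 rad up the spindle rolls under it within a second. Pressing the paddle opens it; let go, it slams. Spring torque 0.45 N m shut to 0.9 N m fully open: about 4 to 9 N on the paddle.
- hinge (a point): Hinge of flap and lever: on the cage's mid-width, 135 mm above the bench; the hinge line runs along the cage's y. The lever is outside the chute on the cage's -y side, at y = -118 mm, and reaches from the hinge line back towards the chute's upper end (-x): 110 mm to the middle of its paddle, rising 20 degrees when the flap is shut.
- paddle (a point): Middle of the upper face of the lever's rubber paddle, a pad 50 mm along the lever, 44 mm wide, 6 mm thick, on a 10 mm round arm. About 174 mm above the bench when shut; it goes down about 100 mm, with little sideways travel (under 20 mm), to 0.9 rad. Nothing stands under it.
- spindle_mid (a point): Centre of the loose turned brass spindle, a bar 70 mm long that lies on its side on the bench: at each end a collar of 34 mm diameter, 14 mm wide, between them a waist 24 mm in diameter and 32 mm long. The x axis of this frame runs along the spindle (y and z turn as it rolls). Lying on the bench its centre is 17 mm up. About 0.3 kg.
- bell: Brass hand bell standing on its mouth, 56 mm diameter, 66 mm high; a bystander, loose. Origin at the centre of its underside.
- candlestick: Brass candlestick, foot 64 mm diameter, 78 mm high; a bystander, loose. Origin at the centre of its underside.
- elephant: Dark bronze elephant figure about 120 mm long, 40 mm wide, 65 mm high, head to -x; a bystander, loose. Origin at the centre of its underside.
- bowl: Small brass bowl, 64 mm diameter, 35 mm high; a bystander, loose. Origin at the centre of its underside.
- tin: Plain metal polish tin, 68 mm diameter, 50 mm high; a bystander, loose. Origin at the centre of its underside.
- brush: Hand brush lying along its x axis, about 200 mm long; a bystander, loose. Origin at the centre of its underside.
- vase: Dark bronze vase, 60 mm diameter, 88 mm high; a bystander, loose. Origin at the centre of its underside.
Mind the look-alikes: they are no part of the job. What is shaped like the part that bears spindle_mid but grey or purple is not meant.

How it is judged:
By the outcome, as a careful person would: the job done as asked, in the order asked, and still so for the second after the job is handed in, with the robot touching nothing.
It also fails if it takes over 58 s, if anything falls off the work surface, if the arm or the gripper's body presses on something with over 40 N, if the wrist force passes 120 N, or if a joint passes its speed limit or range.

## Robot

A 7-joint arm with a two-finger parallel gripper is mounted at the origin on the work surface. World frame = base frame: x ahead of the robot, y to its left, z up, the work surface at z = 0. Lengths are in m, angles in rad, forces in N, time in s.
With the tool pointing down it reaches from about 0.4 to 0.925 m from the base axis. Payload 5.6 kg.
Tool frame: the origin (TCP) lies at the very end of the fingers, on their centre line; the grasp point (between the pads) lies 19 mm behind it (env.hold_point_z is the z of the grasp point in the tool frame, in m); z points along the fingers, y is the direction in which the jaws open and shut (so a half turn about z gives the same grasp; the last joint's range is limited). The gripper opens to 85 mm and grips with 20 to 120 N. Pads are 22 mm wide; open, the fingers measure 114 mm over their backs; the gripper's body (76 mm by 85 mm) begins 54 mm behind the grasp point. The pads swing forward as they close: fully open they stand 13 mm farther back than shut.
Start: joints at [-1.207, 0.468, -0.012, 1.603, 0.006, 1.071, -0.056], TCP at [0.257, 0.597, 0.192] pointing down, gripper open.
Joint ranges: [-2.53, 2.53], [-0.31, 2.02], [-1.57, 1.55], [0.28, 2.44], [-1.29, 4.43], [0.15, 1.84], [-2.92, 2.92]. Speed limits (rad/s): [2.57, 2.57, 3.14, 3.14, 3.14, 3.14, 3.14].

## Interface

Orientations are given as a unit quaternion [x, y, z, w].
In Python, from station import env gives the robot as it stands.
- The arm moves only by the tool arm_command, never from a script. Its argument "series" is a list of rows, each a list of 5 numbers: the opening, from 0 (shut) to 1 (fully open), then the shift along the tool's x, y, z in cm, then the turn about the tool's z in degrees. A call has 1 to 5 rows; each row shifts and turns the commanded pose from where the row before left it, along the tool's axes as they then stand; what a row does not reach is not made up. A row lasts 1/8 s, in which the tool goes at most 62.5 mm and 10.7 degrees, less where a joint would pass 70% of its speed; a pose out of reach is approached as far as the arm can. A call is refused whole if a number of a shift passes 6.25 or a number of a turn 10.7, either way. A call with a gripper value outside its range is refused whole. The fingers move at their own pace and stop on an object; "newtons" is the grip in N (left out, the last holds). Time passes only in rows, so rows that do not move let the fingers close. It gives the time, the measured TCP pose, the force and the opening at its end, in the units of the state.
- env.read_state(): the state, without advancing time (a new reading comes with each control period).
- env.snapshot(name): name is "side" or "top"; returns the picture (384x512x3 uint8, red, green, blue); there is no depth.
- env.get_calibration(name): a dict with "fx", "fy", "cx", "cy" (pixels), "view" (4x4, takes a point from world to camera coordinates). Camera axes: x right, y up, looking along -z (the intrinsics and any distortion apply to the point x, -y, -z); pixel columns grow to the right and rows downward; lengths in m; the calibration is good to about 2 mm. A picture is of the moment at which its call begins. get_calibration takes no time and is no camera call.
- env.sign_off(): hands the job in, once; it reports no verdict.
The state is a dict: "clock": time; "joints": joint angles; "qvel": joint speeds; "joint_efforts": joint torques, N m; "tool_pos": TCP position; "tool_rot": TCP orientation; "wrist_force": force on the tool from outside, world axes, zero at the start; "moment": the same for the moment, N m; "opening": opening from 0.0 (shut) to 1.0 (fully open).
Only numpy, scipy, OpenCV 4.12 (cv2) and the standard library are available. Lean on these libraries where they do the work, as an engineer would, in place of code of your own. Each camera call takes 0.05 s, during which the arm holds its last target.

## Working session

There is one attempt and no reset: what is moved stays moved. The work goes in short steps, Python scripts to look and compute and a tool call to move; the robot and the scene stay as the last step left them, time stands still between calls to the robot, and variables do not carry over. Pictures are saved under pics/ and viewed, and the job is handed in when it is done.

Besides the shell and the picture viewer there is one more tool, called after "Request:" as name([rows], argument=value, ...), one row to a line, values as JSON. arm_command: Moves the arm, as the interface text tells. Its arguments: {"type":"object","properties":{"series":{"type":"array"},"newtons":{"type":"number"}},"required":["series"]}

```bash
mkdir -p pics; ls
python3 - <<'E'
from station import env
import cv2, numpy as np
for n in("side","top"):
    im=env.snapshot(n); cv2.imwrite(f"pics/{n}0.png",im[...,::-1]); 
    c=env.get_calibration(n); print(n,{k:(np.round(v,4).tolist() if k=="view" else v) for k,v in c.items()})
s=env.read_state(); print(s, env.hold_point_z)
E
```

```text
pics
side {'fx': 481.16690895963035, 'fy': 481.16690895963035, 'cx': 252.35421629953845, 'cy': 189.0207077660237, 'view': [[-0.9804, -0.1965, 0.0135, 0.5447], [0.1245, -0.5655, 0.8153, -0.1656], [-0.1526, 0.801, 0.5789, -1.4642], [0.0, 0.0, 0.0, 1.0]]}
top {'fx': 438.799072580575, 'fy': 438.799072580575, 'cx': 245.80571484711012, 'cy': 187.49155159070423, 'view': [[0.0195, -0.9998, -0.0076, -0.0169], [0.9961, 0.0187, 0.0866, -0.5417], [-0.0865, -0.0093, 0.9962, -1.5788], [0.0, 0.0, 0.0, 1.0]]}
{'clock': 0.1, 'joints': array([-1.20702283,  0.46830501, -0.0115829 ,  1.60351742,  0.00597435,
        1.07137177, -0.05623908]), 'qvel': array([-6.88603617e-05, -2.06640672e-03,  1.41114970e-05, -3.14695090e-03,
        1.72226097e-04,  7.96951877e-04, -3.44148955e-04]), 'joint_efforts': array([ 8.20072419e-04, -5.33520412e+01,  2.16024293e-02, -2.51966608e+01,
        1.15104573e-02,  4.29504435e-03, -2.37031941e-06]), 'tool_pos': array([0.25702269, 0.59642903, 0.19082912]), 'tool_rot': array([ 2.02003863e-01,  9.79384412e-01, -7.75934104e-04, -1.08952174e-04]), 'wrist_force': array([-0.47151807, -0.33934334, -0.34686171]), 'moment': array([-0.01683685,  0.00711526,  0.00238114]), 'opening': 0.9994872562244191} -0.0187
```

View pics/top0.png

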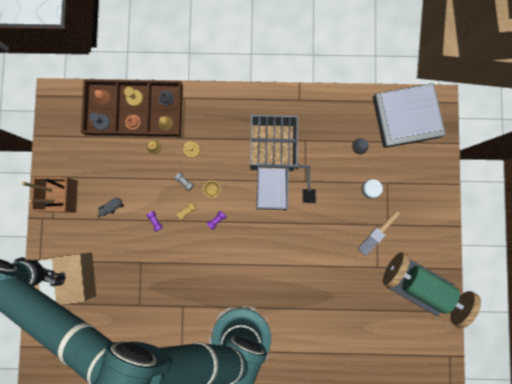

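View pics/side0.png

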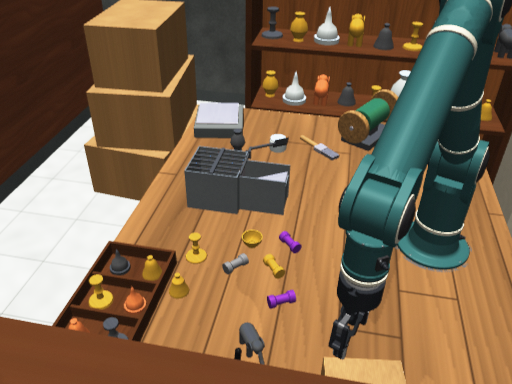

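```bash
cat > h.py <<'E'
import numpy as np, cv2
from station import env
def ray(n,uv):
    c=env.get_calibration(n);V=np.array(c['view']);R=V[:3,:3];t=V[:3,3]
    d=np.array([(uv[0]-c['cx'])/c['fx'],-(uv[1]-c['cy'])/c['fy'],-1.]);return -R.T@t,R.T@d
def plane(n,uv,z):
    o,d=ray(n,uv);return o+d*(z-o[2])/d[2]
def proj(n,p):
    c=env.get_calibration(n);V=np.array(c['view']);q=V[:3,:3]@np.array(p)+V[:3,3]
    return np.array([c['cx']+c['fx']*q[0]/-q[2],c['cy']+c['fy']*q[1]/q[2]])
E
python3 - <<'E'
from h import *
t=cv2.imread('pics/top0.png');s=cv2.imread('pics/side0.png')
a=cv2.resize(t[165:240,140:240],None,fx=4,fy=4,interpolation=cv2.INTER_CUBIC)
b=cv2.resize(s[220:310,220:320],None,fx=4,fy=3.333,interpolation=cv2.INTER_CUBIC)
cv2.imwrite('pics/crop0.png',np.hstack([a,b]))
c=cv2.resize(t[105:220,235:335],None,fx=4,fy=4,interpolation=cv2.INTER_CUBIC)
d=cv2.resize(s[125:225,180:300],None,fx=3.3,fy=4.6,interpolation=cv2.INTER_CUBIC)
cv2.imwrite('pics/crop1.png',np.hstack([c,d]))
for n,im,box in(('top',t,(172,200,200,222)),('side',s,(258,250,290,282))):
    x0,y0,x1,y1=box;hsv=cv2.cvtColor(im,cv2.COLOR_BGR2HSV)
    sub=hsv[y0:y1,x0:x1]
    m=((sub[...,0]>19)&(sub[...,0]<35)&(sub[...,1]>150)).astype(np.uint8)
    k,l,st,ce=cv2.connectedComponentsWithStats(m);i=1+np.argmax(st[1:,4])
    ys,xs=np.nonzero(l==i);P=np.c_[xs+x0,ys+y0].astype(np.float32)
    r=cv2.minAreaRect(P);print(n,st[i],r)
    W=np.array([plane(n,p,0.017 if n=='top' else .02)[:2] for p in P]).astype(np.float32)
    r=cv2.minAreaRect(W);u,sv,vt=np.linalg.svd(W-W.mean(0));print(r,W.mean(0),np.degrees(np.arctan2(vt[0,1],vt[0,0])))
E
```

```text
Traceback (most recent call last):
ValueError: attempt to get argmax of an empty sequence
```

View pics/crop0.png

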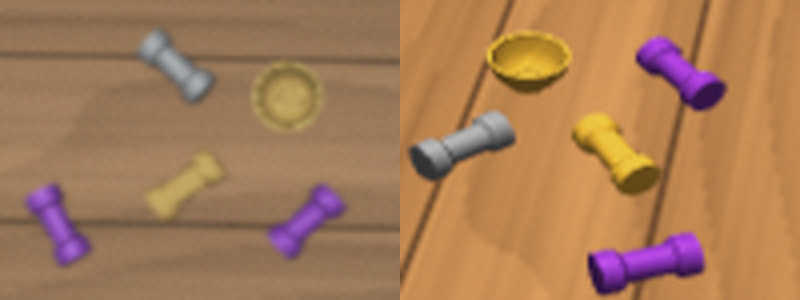

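View pics/crop1.png

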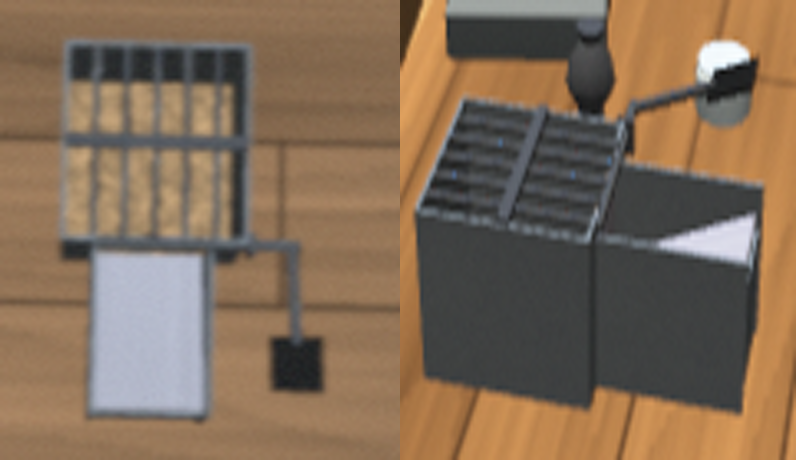

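Run:
```python
from h import *
t=cv2.imread('pics/top0.png');s=cv2.imread('pics/side0.png')
for n,im,box in(('top',t,(173,199,199,222)),('side',s,(260,250,290,280))):
    x0,y0,x1,y1=box;f=im[y0:y1,x0:x1].astype(int)
    hsv=cv2.cvtColor(im,cv2.COLOR_BGR2HSV)[y0:y1,x0:x1]
    c=hsv[11,13] if n=='top' else hsv[15,13]
    m=((hsv[...,0]>=18)&(hsv[...,0]<40)&(hsv[...,1]>90)).astype(np.uint8)
    k,l,st,ce=cv2.connectedComponentsWithStats(m);print(n,c,st[1:])
    i=1+np.argmax(st[1:,4])
    ys,xs=np.nonzero(l==i);P=np.c_[xs+x0,ys+y0].astype(np.float32)
    W=np.array([plane(n,p,0.020)[:2] for p in P]).astype(np.float32)
    r=cv2.minAreaRect(W);print(r,W.mean(0),P.mean(0))
    vt=np.linalg.svd(W-W.mean(0))[2];print(np.degrees(np.arctan2(vt[0,1],vt[0,0])))
# chute floor
hsv=cv2.cvtColor(t,cv2.COLOR_BGR2HSV);m=np.zeros(hsv.shape[:2],np.uint8)
m[160:215,250:295]=((hsv[160:215,250:295,2]>140)&(hsv[160:215,250:295,1]<50))
ys,xs=np.nonzero(m);print('floor',xs.min(),xs.max(),ys.min(),ys.max())
P=np.c_[xs,ys].astype(np.float32);print(cv2.minAreaRect(P),P.mean(0))
print('floor ctr z.08',plane('top',P.mean(0),.078))
m=(hsv[...,2]<45);q=m[186:208,300:320];ys,xs=np.nonzero(q);u=(xs.mean()+300,ys.mean()+186)
print('paddle',u,len(xs),plane('top',u,.174))
g=lambda x,y,z:plane('top',(x/4+235-.375,y/4+105-.375),z)
# corners roof of cage z .145: (64,40),(250,40),(250,245)
for p in((64,40),(252,40),(252,243),(64,247)):print('cage',g(*p,.145))
for p in((88,415),(210,418)):print('cheek',g(*p,.13))
```

```text
top [ 21 125 192] [[  3   3  21  18 158]]
((0.4532546103000641, 0.21077820658683777), (0.03155729919672012, 0.07389549911022186), 38.9017333984375) [0.4530248  0.21069592] [185.7848  210.74684]
128.22467
side [ 23 183 235] [[  3   4  22  24 266]]
((0.4533451795578003, 0.21325144171714783), (0.0371301993727684, 0.09702132642269135), 39.06577682495117) [0.4525854 0.2143155] [273.4737 265.4361]
126.08111
floor 250 291 160 208
((268.2666015625, 184.89187622070312), (41.194664001464844, 46.00111389160156), 5.572198390960693) [271.4379  187.54602]
floor ctr z.08 [ 0.53869886 -0.09735602  0.078     ]
paddle (np.float64(308.57894736842104), np.float64(196.0)) 114 [ 0.50459034 -0.21544444  0.174     ]
cage [ 0.78197419 -0.01925685  0.145     ]
cage [ 0.78478548 -0.17995109  0.145     ]
cage [ 0.60981225 -0.18156665  0.145     ]
cage [ 0.6034705  -0.02256006  0.145     ]
cheek [ 0.46225701 -0.0455836   0.13      ]
cheek [ 0.46169576 -0.14901096  0.13      ]
```

Candidates (top-view pixels): yellow brass spindle (186,211); grey look-alike (184,181); purple look-alikes (154,221) and (217,220); brass bowl (211,189). The crop confirms that only the one at (186,211), side view (274,266), is a brass dumbbell-shaped spindle. It sits at about (0.453, 0.2115), with its axis at about 128.5°. The cage's flap is at about x 0.608, y -0.099, with yaw near 0.7°. The paddle is at about (0.505, -0.215).

Request:
arm_command([
  [1, -3.3, -2.8, 0.5, 0],
  [1, -3.3, -2.8, 0.5, 0],
  [1, -3.3, -2.8, 0.5, 0],
  [1, -3.3, -2.8, 0.5, 0],
  [1, -3.3, -2.8, 0.5, 0],
], newtons=40)

```text
clock: 0.72
tool_pos: [0.3537, 0.4015, 0.1662]
tool_rot: [0.202, 0.979, -0.0, -0.0]
wrist_force: [1.0, 1.0, -0.3]
opening: 0.998
```

Request:
arm_command([
  [1, -3.3, -2.8, 0.5, 0],
  [1, -3.3, -2.8, 0.5, 0],
  [1, -3.3, -2.8, 0.5, 0],
  [1, -3.3, -2.8, 0.5, 0],
  [1, -3.3, -2.8, 0.5, 0],
])

```text
clock: 1.35
tool_pos: [0.4498, 0.2079, 0.1414]
tool_rot: [0.202, 0.979, -0.0, -0.0]
wrist_force: [0.3, 0.8, 0.5]
opening: 0.998
```

Request:
arm_command([
  [1, 0, 0, 0, 7],
  [1, 0, 0, 0, 7],
  [1, 0, 0, 0, 7],
  [1, 0, 0, 0, 7.2],
  [1, 0, 0, 0, 0],
])

```text
clock: 1.98
tool_pos: [0.4492, 0.2092, 0.1414]
tool_rot: [0.434, 0.901, -0.0, -0.0]
wrist_force: [-0.3, 0.2, 0.1]
opening: 1.003
```

Request:
arm_command([
  [1, 0, 0.4, 3, 0],
  [1, 0, 0, 3, 0],
  [1, 0, 0, 2, 0],
  [1, 0, 0, 0, 0],
])

```text
clock: 2.48
tool_pos: [0.4514, 0.211, 0.0603]
tool_rot: [0.434, 0.901, -0.001, -0.001]
wrist_force: [0.6, 0.5, 0.2]
opening: 1.002
```

Run:
```python
from h import *
t=env.snapshot('top')[...,::-1];s=env.snapshot('side')[...,::-1]
print(env.read_state()['tool_pos'])
a=cv2.resize(t[165:255,140:240],None,fx=4,fy=4,interpolation=cv2.INTER_CUBIC)
b=cv2.resize(s[220:310,220:320],None,fx=4,fy=4,interpolation=cv2.INTER_CUBIC)
cv2.imwrite('pics/crop2.png',np.hstack([a,b]))
```

```text
[0.45289881 0.21177443 0.06207281]
```

View pics/crop2.png

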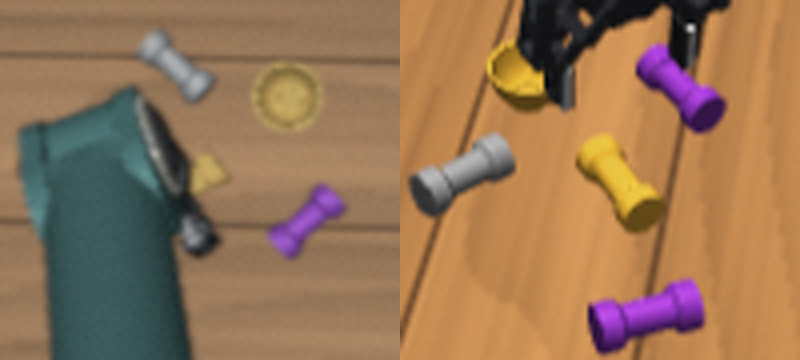

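The picture shows the open fingers astride the brass spindle: fingertips at about (565,90) and (685,60) in the right crop, spindle at (620,180) below them. Next I go down and grip.

Request:
arm_command([
  [1, 0, 0, 2, 0],
  [1, 0, 0, 2, 0],
  [1, 0, 0, 1.7, 0],
  [1, 0, 0, 0, 0],
  [0.6, 0, 0, 0, 0],
])

```text
clock: 3.2
tool_pos: [0.4532, 0.212, 0.0053]
tool_rot: [0.434, 0.901, 0.0, 0.0]
wrist_force: [0.3, -0.6, 0.0]
opening: 0.818
```

Request:
arm_command([
  [0, 0, 0, 0, 0],
  [0, 0, 0, 0, 0],
  [0, 0, 0, 0, 0],
  [0, 0, 0, 0, 0],
  [0, 0, 0, 0, 0],
])

```text
clock: 3.82
tool_pos: [0.4526, 0.2117, 0.0047]
tool_rot: [0.435, 0.901, 0.0, 0.0]
wrist_force: [-0.5, 0.1, -0.1]
opening: 0.001
```

The opening reads 0.001, so the grasp missed. I'll look at it.

Run:
```python
from h import *
t=env.snapshot('top')[...,::-1];s=env.snapshot('side')[...,::-1]
cv2.imwrite('pics/t3.png',t);cv2.imwrite('pics/s3.png',s)
print(env.read_state()['opening'])
a=cv2.resize(t[165:255,140:240],None,fx=4,fy=4,interpolation=cv2.INTER_CUBIC)
b=cv2.resize(s[220:310,220:320],None,fx=4,fy=4,interpolation=cv2.INTER_CUBIC)
cv2.imwrite('pics/crop3.png',np.hstack([a,b]))
print(proj('side',[.453,.212,.005]),proj('side',[.453,.212,.017]))
```

```text
0.004148012900306898
[273.19801127 268.58993258] [273.36247624 265.52067371]
```

View pics/crop3.png

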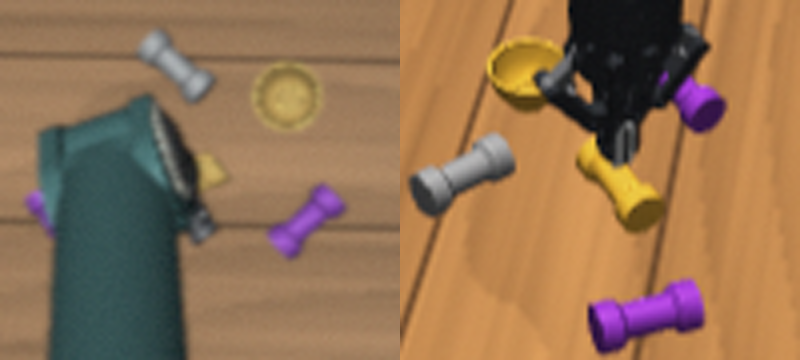

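Run:
```python
from h import *
s=cv2.imread('pics/s3.png');s0=cv2.imread('pics/side0.png')
b=cv2.resize(s[245:285,250:300],None,fx=8,fy=8,interpolation=cv2.INTER_NEAREST)
def mk(im,n,p,o,f):
    u=(proj(n,p)-o+.5)*f; cv2.drawMarker(im,tuple(int(v) for v in u),(0,0,255),0,12,1)
mk(b,'side',[.4526,.2117,.0047],(250,245),8)
c=cv2.resize(s0[290:370,300:400],None,fx=4,fy=4,interpolation=cv2.INTER_CUBIC)
mk(c,'side',[.257,.5964,.1908],(300,290),4)
cv2.imwrite('pics/crop4.png',np.hstack([b,c]))
```

```text
(no output)
```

View pics/crop4.png

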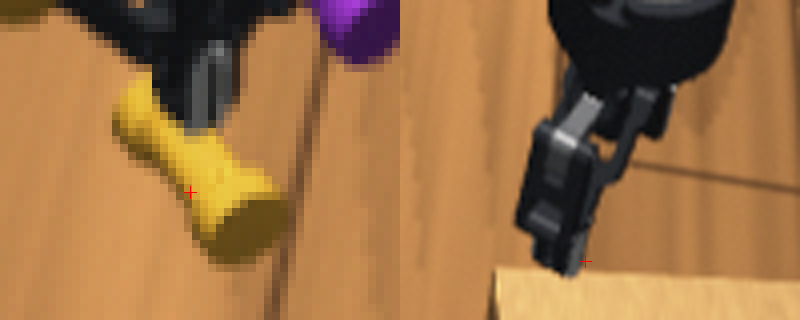

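Run:
```python
from h import *
s=cv2.imread('pics/s3.png');t=cv2.imread('pics/t3.png')
b=cv2.resize(s[150:290,210:350],None,fx=4,fy=4,interpolation=cv2.INTER_CUBIC)
a=cv2.resize(t[165:305,150:210],None,fx=4,fy=4,interpolation=cv2.INTER_CUBIC)
def mk(im,n,p,o,f):
    u=(proj(n,p)-o+.5)*f; cv2.drawMarker(im,tuple(int(v) for v in u),(0,0,255),0,10,1)
for z in (.005,.024,.078,.128,.178,.228):
  mk(b,'side',[.4526,.2117,z],(210,150),4);mk(a,'top',[.4526,.2117,z],(150,165),4)
cv2.imwrite('pics/crop5.png',np.hstack([b,a]))
```

```text
(no output)
```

View pics/crop5.png

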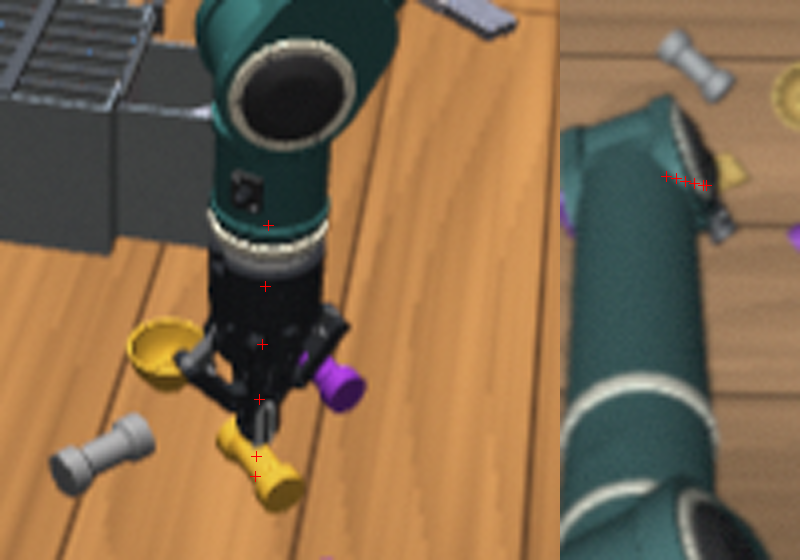

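Run:
```python
from h import *
def tri(ut,us):
    o1,d1=ray('top',ut);o2,d2=ray('side',us)
    k=np.linalg.lstsq(np.c_[d1,-d2],o2-o1,rcond=None)[0];a=o1+k[0]*d1;b=o2+k[1]*d2
    return (a+b)/2,np.linalg.norm(a-b)
print('R knuckle',tri((189.5,221),(294,229)))
for z in(.06,.08,.1,.12):print(z,plane('side',(255,239.5),z),plane('side',(294,229),z),plane('top',(189.5,221),z))
# spindle triangulated
print(tri((185.8,210.7),(273.5,265.4)))
for z in (0,.02,.04):print(plane('side',(275.5,260),z))
```

```text
R knuckle (array([0.4105965 , 0.1803526 , 0.13308899]), np.float64(0.009058722258386356))
0.06 [0.51599288 0.16287884 0.06      ] [0.41256582 0.09285563 0.06      ] [0.41569441 0.19057085 0.06      ]
0.08 [0.51195529 0.18523995 0.08      ] [0.4107882  0.11674681 0.08      ] [0.41553654 0.18785275 0.08      ]
0.1 [0.5079177  0.20760106 0.1       ] [0.40901058 0.14063799 0.1       ] [0.41537867 0.18513466 0.1       ]
0.12 [0.50388011 0.22996217 0.12      ] [0.40723296 0.16452917 0.12      ] [0.4152208  0.18241656 0.12      ]
(array([0.45301551, 0.21111485, 0.01666497]), np.float64(0.0005480318493422834))
[0.4527449  0.17107597 0.        ]
[0.45025271 0.19189334 0.02      ]
[0.44776051 0.2127107  0.04      ]
```

Run:
```python
from h import *
for r in (.043,.055):
  for z in (.19,.204,.22,.235,.25): print(r,z,proj('side',[.257+.396*r,.5964+.918*r,z]),proj('side',[.257-.396*r,.5964-.918*r,z]))
t=cv2.imread('pics/side0.png');cv2.imwrite('pics/z6.png',cv2.resize(t[290:370,310:380],None,fx=7,fy=7,interpolation=cv2.INTER_CUBIC))
```

```text
0.043 0.19 [335.71324782 371.43425981] [355.49762766 339.65019729]
0.043 0.204 [336.58552085 366.86586603] [356.48703132 335.08988776]
0.043 0.22 [337.60231852 361.54054709] [357.63895293 329.78050865]
0.043 0.235 [338.57544211 356.44396428] [358.73997395 324.70573799]
0.043 0.25 [339.5684015  351.24349455] [359.86200636 319.53412272]
0.055 0.19 [332.74481963 376.20310815] [358.06661356 335.52306219]
0.055 0.204 [333.5975723  371.63660885] [359.06957299 330.96644256]
0.055 0.22 [334.59179839 366.31251791] [360.23709119 325.6622037 ]
0.055 0.235 [335.54350454 361.21612171] [361.35283279 320.59319496]
0.055 0.25 [336.51479611 356.0148454 ] [362.48967887 315.42830488]
```

View pics/z6.png

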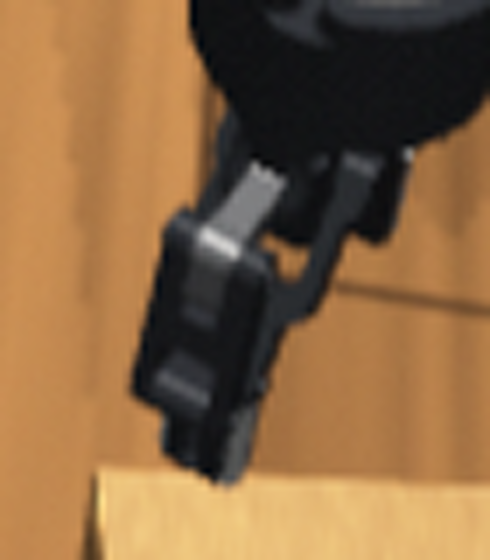

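The fingertips in both side pictures sit about 30 mm above where the reported TCP should be. They closed over the top of the spindle, with the tip near (275,260) instead of (273,269). The force is zero and the spindle hasn't moved. I'll reopen and go down in guarded steps, trusting the pictures over the reported height.

Request:
arm_command([
  [1, 0, 0, -0.5, 0],
  [1, 0, 0, 0, 0],
  [1, 0, 0, 0, 0],
  [1, 0, 0, 0, 0],
  [1, 0, 0, 0, 0],
])

```text
clock: 4.55
tool_pos: [0.4526, 0.2117, 0.0096]
tool_rot: [0.435, 0.901, -0.0, -0.0]
wrist_force: [-0.3, 0.0, 0.8]
opening: 0.996
```

Request:
arm_command([
  [1, 0, 0, 1, 0],
  [1, 0, 0, 1, 0],
  [1, 0, 0, 0, 0],
  [1, 0, 0, 0, 0],
])

```text
clock: 5.05
tool_pos: [0.4525, 0.2116, -0.0106]
tool_rot: [0.435, 0.901, -0.0, -0.0]
wrist_force: [0.5, -0.5, -0.0]
opening: 0.998
```

Request:
arm_command([
  [1, 0, 0, 0.5, 0],
  [1, 0, 0, 0.5, 0],
  [1, 0, 0, 0, 0],
])

```text
clock: 5.42
tool_pos: [0.4523, 0.2115, -0.0207]
tool_rot: [0.435, 0.901, -0.0, -0.0]
wrist_force: [-0.6, -0.7, -0.7]
opening: 1.0
```

Run:
```python
from h import *
s=env.snapshot('side')[...,::-1];cv2.imwrite('pics/s7.png',s)
cv2.imwrite('pics/crop7.png',cv2.resize(s[220:290,230:330],None,fx=6,fy=6,interpolation=cv2.INTER_CUBIC))
st=env.read_state();print(st['tool_pos'],st['wrist_force'],st['opening'])
```

```text
[ 0.45246342  0.21158213 -0.02053311] [-0.49705328  0.58342583 -0.11418601] 1.0001596642812334
```

View pics/crop7.png

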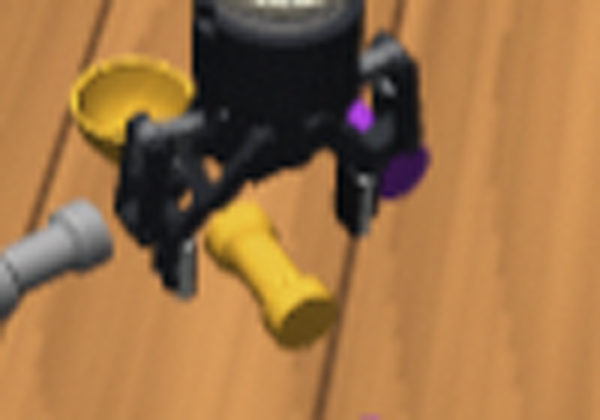

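TCP z reads -0.02 with no contact, so the reported height is about 31 mm too low. Open tips are at (260,269) and (289,259), which puts them at about 24 mm, and about 11 mm when shut. I'll lower 5 mm and grip.

Request:
arm_command([
  [1, 0, 0, 0.5, 0],
  [0.6, 0, 0, 0, 0],
  [0.2, 0, 0, 0, 0],
  [0, 0, 0, 0, 0],
  [0, 0, 0, 0, 0],
], newtons=40)

```text
clock: 6.1
tool_pos: [0.4524, 0.2116, -0.0252]
tool_rot: [0.435, 0.901, -0.0, -0.0]
wrist_force: [-1.4, -0.4, 1.7]
opening: 0.258
```

Request:
arm_command([
  [0, 0, 0, 0, 0],
  [0, 0, 0, 0, 0],
])

```text
clock: 6.35
tool_pos: [0.4524, 0.2116, -0.0252]
tool_rot: [0.435, 0.901, -0.0, -0.0]
wrist_force: [-1.6, -0.7, 4.3]
opening: 0.259
```

Request:
arm_command([
  [0, 0, 0, -1.5, 0],
  [0, 0, 0, -3, 0],
  [0, 0, 0, -4, 0],
  [0, 0, 0, -4, 0],
  [0, 0, 0, -4, 0],
])

```text
clock: 6.98
tool_pos: [0.4524, 0.2116, 0.1415]
tool_rot: [0.435, 0.901, 0.0, 0.0]
wrist_force: [0.5, 0.5, -3.1]
opening: 0.26
```

Request:
arm_command([
  [0, 0, 0, 0, 7.5],
  [0, 0, 0, 0, 7.5],
  [0, 0, 0, 0, 7.5],
  [0, 0, 0, 0, 7.5],
  [0, 0, 0, 0, 7.8],
])

```text
clock: 7.6
tool_pos: [0.4524, 0.2117, 0.1402]
tool_rot: [0.704, 0.71, 0.0, -0.0]
wrist_force: [0.2, 0.3, -3.3]
opening: 0.259
```

Request:
arm_command([
  [0, 0, 0, 0, 0],
])

```text
clock: 7.72
tool_pos: [0.4524, 0.2118, 0.14]
tool_rot: [0.702, 0.712, 0.0, 0.0]
wrist_force: [-0.1, -0.4, -3.7]
opening: 0.258
```

Run:
```python
from h import *
s=env.snapshot('side')[...,::-1];cv2.imwrite('pics/s8.png',s)
st=env.read_state();print(st['tool_pos'],st['tool_rot'],st['wrist_force'],st['opening'],st['joints'])
```

```text
[0.45243493 0.21184213 0.14000968] [7.01797236e-01 7.12376730e-01 1.79756763e-04 2.64811734e-05] [ 0.64583863 -0.28163273 -2.89945845] 0.25980718265438457 [-0.80756521  0.28392267  0.35587784  2.03327692 -0.13091863  0.84523373
 -0.36274844]
```

View pics/s8.png

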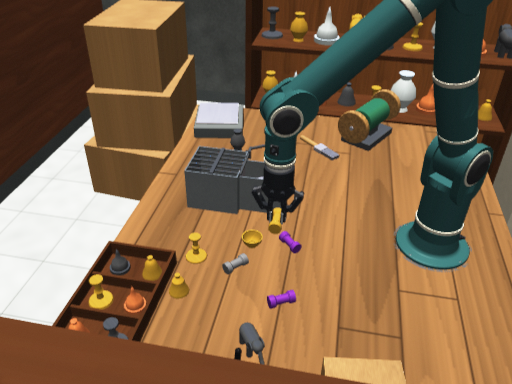

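The spindle is held at (276,217) in the side view and now lies crosswise. The wrist carries about 3 N, which fits its weight. I'll take it over the chute.

Request:
arm_command([
  [0, -2, 0.5, -0.5, 0],
  [0, -4, 1, -0.5, 0],
  [0, -4, 1, 0, 0],
  [0, -4, 1, 0, 0],
  [0, -4, 1, 0, 0],
])

```text
clock: 8.4
tool_pos: [0.5, 0.031, 0.15]
tool_rot: [0.702, 0.712, 0.0, 0.0]
wrist_force: [0.5, -0.2, -3.3]
opening: 0.258
```

Request:
arm_command([
  [0, -4, 1, 0, 0],
  [0, -4, 1, 0, 0],
  [0, -3, 0.8, 0, 0],
  [0, -2.1, 0.3, 0, 0],
  [0, 0, 0, 0, 0],
])

```text
clock: 9.02
tool_pos: [0.5322, -0.1004, 0.1498]
tool_rot: [0.703, 0.711, -0.0, 0.0]
wrist_force: [0.3, 1.0, -2.4]
opening: 0.258
```

Run:
```python
from h import *
s=env.snapshot('side')[...,::-1];t=env.snapshot('top')[...,::-1];cv2.imwrite('pics/s9.png',s)
b=cv2.resize(s[110:230,170:310],None,fx=3.5,fy=3.5,interpolation=cv2.INTER_CUBIC)
a=cv2.resize(t[100:220,235:325],None,fx=3.5,fy=3.5,interpolation=cv2.INTER_CUBIC)
cv2.imwrite('pics/crop9.png',np.hstack([b,a]))
st=env.read_state();print(st['tool_pos'],st['tool_rot'],st['wrist_force'],st['opening'])
```

```text
[ 0.53204757 -0.09756282  0.14959238] [ 7.02368563e-01  7.11813291e-01  1.36815781e-04 -4.72010218e-04] [-0.73277862  0.47702097 -3.58107986] 0.2556797238978952
```

View pics/crop9.png

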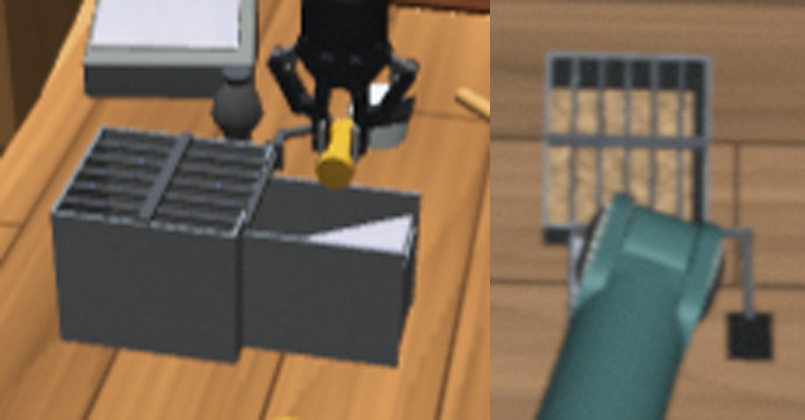

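Run:
```python
from h import *
for z in(.182,.192,.202):print(z,proj('side',[.532,-.0626,z]))
s=cv2.imread('pics/s9.png');hsv=cv2.cvtColor(s,cv2.COLOR_BGR2HSV)[140:170,255:285]
m=((hsv[...,0]>=18)&(hsv[...,0]<40)&(hsv[...,1]>150));ys,xs=np.nonzero(m);print(xs.min()+255,xs.max()+255,ys.min()+140,ys.max()+140,xs.mean()+255,ys.mean()+140)
print(proj('side',[.532,-.0976,.192]))
```

```text
0.182 [264.56939726 161.76080379]
0.192 [264.66073369 159.0116975 ]
0.202 [264.75278529 156.24106555]
260 270 144 163 265.8476821192053 154.08609271523179
[266.62048694 153.27133091]
```

Spindle height checks: axis at 0.192 for a reported TCP z of 0.150. I'll lower it to about 10 mm above its resting height in the chute, watching the force.

Request:
arm_command([
  [0, 0, 0, 2, 0],
  [0, 0, 0, 2, 0],
  [0, 0, 0, 1.5, 0],
  [0, 0, 0, 1, 0],
  [0, 0, 0, 0, 0],
])

```text
clock: 9.75
tool_pos: [0.532, -0.098, 0.0842]
tool_rot: [0.703, 0.712, -0.0, -0.0]
wrist_force: [-0.8, -0.6, -3.5]
opening: 0.259
```

Request:
arm_command([
  [0, 0, 0, 0.8, 0],
  [0, 0, 0, 0.5, 0],
  [0, 0, 0, 0.3, 0],
  [0, 0, 0, 0, 0],
])

```text
clock: 10.25
tool_pos: [0.5322, -0.0984, 0.0685]
tool_rot: [0.703, 0.711, -0.0, -0.0]
wrist_force: [-0.3, -0.1, -3.3]
opening: 0.258
```

Run:
```python
from h import *
s=env.snapshot('side')[...,::-1]
cv2.imwrite('pics/crop10.png',cv2.resize(s[110:230,170:310],None,fx=4,fy=4,interpolation=cv2.INTER_CUBIC))
st=env.read_state();print(st['tool_pos'],st['wrist_force'],st['opening'])
```

```text
[ 0.53240707 -0.09844366  0.06872282] [ 0.18310826  0.12845667 -3.1356365 ] 0.2583208240409591
```

View pics/crop10.png

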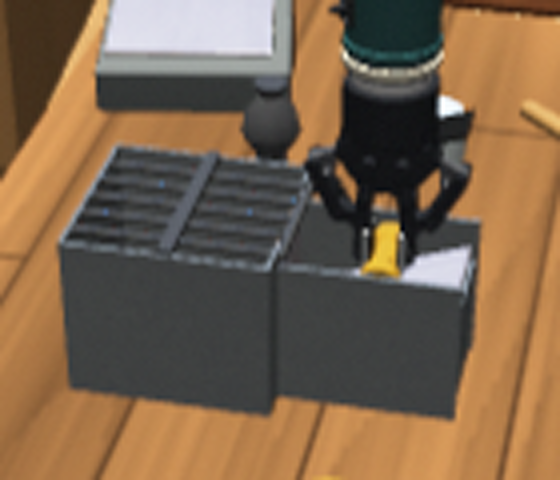

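Request:
arm_command([
  [0, 0, 0, 0.3, 0],
  [0, 0, 0, 0, 0],
])

```text
clock: 10.55
tool_pos: [0.5322, -0.0983, 0.0655]
tool_rot: [0.703, 0.711, -0.0, -0.0]
wrist_force: [0.8, 0.0, -3.1]
opening: 0.261
```

Request:
arm_command([
  [0.45, 0, 0, 0, 0],
  [0.5, 0, 0, 0, 0],
  [0.5, 0, 0, 0, 0],
])

```text
clock: 10.92
tool_pos: [0.5327, -0.0985, 0.066]
tool_rot: [0.703, 0.711, 0.0, 0.0]
wrist_force: [0.0, -0.3, 0.4]
opening: 0.496
```

Request:
arm_command([
  [0.5, 0, 0, -1, 0],
  [0.5, 0, 0, -2, 0],
  [0.5, 0, 0, -3, 0],
  [0.5, 0, 0, -4, 0],
  [0.5, 0, 0, -4, 0],
])

```text
clock: 11.55
tool_pos: [0.5323, -0.0985, 0.2076]
tool_rot: [0.703, 0.711, 0.0, 0.0]
wrist_force: [0.7, 0.1, 0.6]
opening: 0.5
```

Request:
arm_command([
  [0.5, 4, -3, -3, 0],
  [0.5, 5, -3, 0, 0],
  [0.5, 5, -3, 0, 0],
  [0.2, 2, -2, 0, 0],
  [0, 0, 0, 0, 0],
])

```text
clock: 12.18
tool_pos: [0.4194, 0.0617, 0.2364]
tool_rot: [0.701, 0.713, 0.001, -0.0]
wrist_force: [-0.6, 1.0, -0.1]
opening: 0.079
```

Run:
```python
from h import *
s=env.snapshot('side')[...,::-1];t=env.snapshot('top')[...,::-1]
b=cv2.resize(s[110:230,170:310],None,fx=3.5,fy=3.5,interpolation=cv2.INTER_CUBIC)
a=cv2.resize(t[100:220,235:325],None,fx=3.5,fy=3.5,interpolation=cv2.INTER_CUBIC)
cv2.imwrite('pics/crop11.png',np.hstack([b,a]));cv2.imwrite('pics/t11.png',t);cv2.imwrite('pics/s11.png',s)
st=env.read_state();print(st['tool_pos'],st['wrist_force'],st['opening'])
```

```text
[0.42105361 0.05986434 0.23641271] [ 0.3504516  -0.75651061 -0.21450232] 0.0006290067593406898
```

View pics/crop11.png

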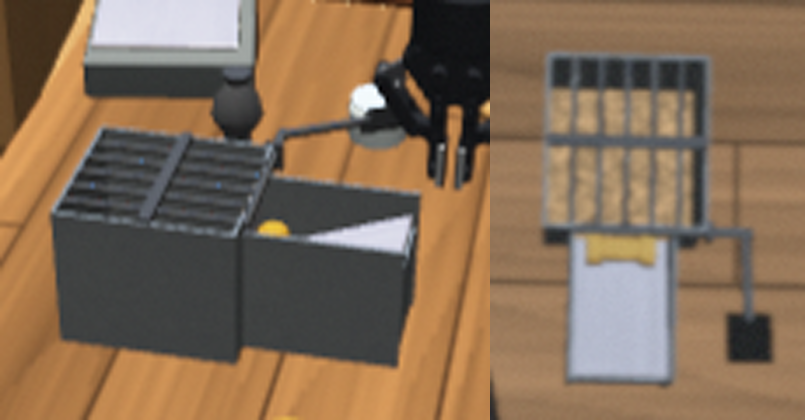

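The spindle lies crosswise in the chute against the shut flap: top (277,171), with a yellow end visible in the side view at about (248,176). The paddle is clear at top (309,196). With the fingers shut I'll move over the paddle.

Request:
arm_command([
  [0, -2, 0.6, 0, 0],
  [0, -4, 1.2, 0, 0],
  [0, -4, 1.2, 0, 0],
  [0, -4, 1.2, 0, 0],
  [0, -4, 1.2, 0, 0],
])

```text
clock: 12.9
tool_pos: [0.4773, -0.1222, 0.236]
tool_rot: [0.704, 0.71, -0.0, 0.001]
wrist_force: [0.4, 0.4, 0.2]
opening: -0.001
```

Request:
arm_command([
  [0, -4, 1.2, 0, 0],
  [0, -3.5, 0.7, 0, 0],
  [0, -2, 0.5, 0, 0],
  [0, 0, 0, 0, 0],
])

```text
clock: 13.4
tool_pos: [0.5014, -0.2171, 0.2357]
tool_rot: [0.705, 0.709, -0.001, 0.001]
wrist_force: [-0.6, 0.7, -0.1]
opening: -0.004
```

Run:
```python
from h import *
s=env.snapshot('side')[...,::-1]
cv2.imwrite('pics/crop12.png',cv2.resize(s[90:210,200:340],None,fx=4,fy=4,interpolation=cv2.INTER_CUBIC))
st=env.read_state();print(st['tool_pos'],st['tool_rot'],st['wrist_force'],st['opening'])
print(proj('side',list(st['tool_pos'][:2])+[st['tool_pos'][2]+.031]),proj('side',[.505,-.2155,.176]))
```

```text
[ 0.5013937  -0.21530815  0.23549976] [ 7.03938411e-01  7.10260796e-01 -5.60412992e-04  3.16448128e-05] [0.14205385 0.41508464 0.66192536] -0.0007331239137984927
[282.90535607 116.22175026] [280.49086366 140.47679542]
```

View pics/crop12.png

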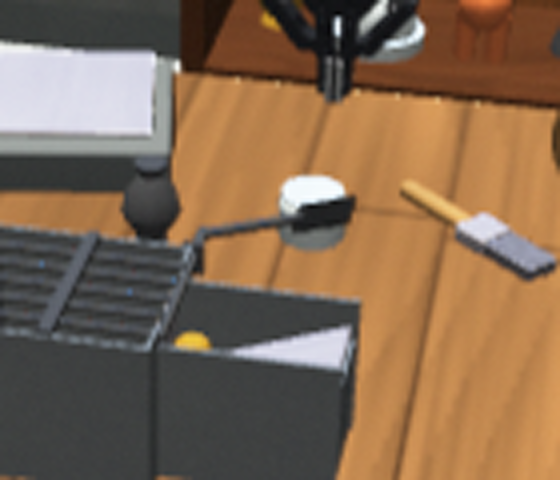

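The shut fingertips are at (284,115) and the paddle at (281,142), straight below. I'll go down and feel for contact.

Request:
arm_command([
  [0, 0, 0, 2, 0],
  [0, 0, 0, 3, 0],
  [0, 0, 0, 2, 0],
  [0, 0, 0, 0.7, 0],
  [0, 0, 0, 0, 0],
])

```text
clock: 14.08
tool_pos: [0.5018, -0.2134, 0.1588]
tool_rot: [0.703, 0.712, -0.0, -0.0]
wrist_force: [-0.0, 0.1, 0.0]
opening: 0.002
```

Request:
arm_command([
  [0, 0, 0, 0.5, 0],
  [0, 0, 0, 0.5, 0],
  [0, 0, 0, 0.5, 0],
  [0, 0, 0, 0, 0],
])

```text
clock: 14.58
tool_pos: [0.5015, -0.2136, 0.1433]
tool_rot: [0.703, 0.711, -0.0, -0.0]
wrist_force: [-0.2, -0.4, 0.2]
opening: 0.004
```

Request:
arm_command([
  [0, 0, 0, 0.5, 0],
  [0, 0, 0, 0.5, 0],
  [0, 0, 0, 0, 0],
])

```text
clock: 14.95
tool_pos: [0.5016, -0.2138, 0.1335]
tool_rot: [0.703, 0.711, -0.0, -0.0]
wrist_force: [-0.4, 0.0, 1.1]
opening: 0.001
```

Request:
arm_command([
  [0, 0, 0, 0.5, 0],
  [0, 0, 0, 0.5, 0],
  [0, 0, 0, 0, 0],
])

```text
clock: 15.32
tool_pos: [0.5015, -0.2139, 0.1233]
tool_rot: [0.703, 0.711, -0.0, -0.0]
wrist_force: [-0.4, -0.8, 2.2]
opening: 0.001
```

Run:
```python
from h import *
s=env.snapshot('side')[...,::-1]
cv2.imwrite('pics/crop13.png',cv2.resize(s[90:210,200:340],None,fx=4,fy=4,interpolation=cv2.INTER_CUBIC))
st=env.read_state();print(st['tool_pos'],st['tool_rot'],st['wrist_force'],st['opening'])
```

```text
[ 0.50160042 -0.21385515  0.12340705] [ 7.02956701e-01  7.11232634e-01 -1.23838981e-04 -4.70754106e-05] [-0.92891285 -0.20043829  1.3582282 ] 0.0013182603635043773
```

View pics/crop13.png

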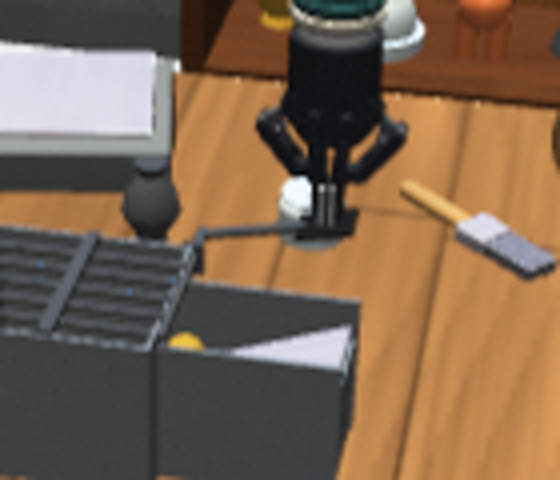

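Request:
arm_command([
  [0, 0, 0, 1, 0],
  [0, 0, 0, 1.2, 0],
  [0, 0, 0, 1.2, 0],
  [0, 0, 0, 1.2, 0],
  [0, 0, 0, 1, 0],
])

```text
clock: 16.0
tool_pos: [0.5047, -0.214, 0.0684]
tool_rot: [0.703, 0.711, 0.002, 0.002]
wrist_force: [4.3, 0.6, 9.7]
opening: 0.001
```

Request:
arm_command([
  [0, 0, 0, 0.5, 0],
  [0, 0, 0, 0, 0],
  [0, 0, 0, 0, 0],
  [0, 0, 0, 0, 0],
])

```text
clock: 16.5
tool_pos: [0.5049, -0.214, 0.0641]
tool_rot: [0.703, 0.712, 0.002, 0.003]
wrist_force: [1.6, -0.1, 8.6]
opening: 0.002
```

Run:
```python
from h import *
s=env.snapshot('side')[...,::-1];t=env.snapshot('top')[...,::-1]
b=cv2.resize(s[100:220,170:310],None,fx=3.5,fy=3.5,interpolation=cv2.INTER_CUBIC)
a=cv2.resize(t[100:220,235:325],None,fx=3.5,fy=3.5,interpolation=cv2.INTER_CUBIC)
cv2.imwrite('pics/crop14.png',np.hstack([b,a]))
st=env.read_state();print(st['tool_pos'],st['tool_rot'],st['wrist_force'],st['clock'])
```

```text
[ 0.50492443 -0.21405336  0.0641258 ] [0.70266356 0.71151575 0.00165607 0.00255314] [ 2.68009335 -0.02299607  7.79268208] 16.6
```

View pics/crop14.png

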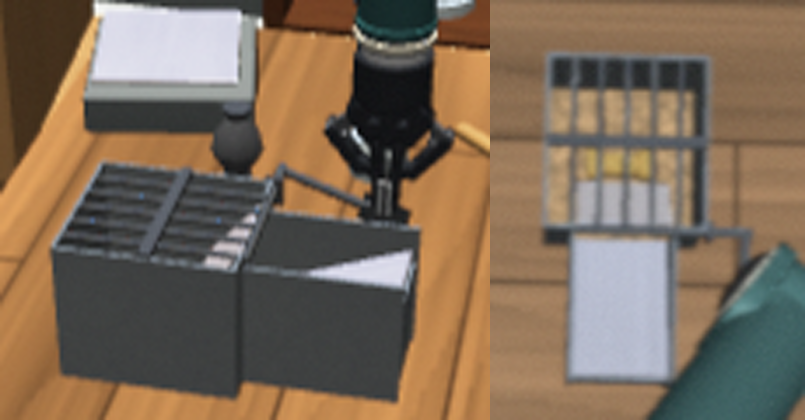

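The flap is open and the spindle shows through the grille at top (271,146), beyond the flap's edge. I'll hold, then check that it is at rest and clear of the flap's swing.

Request:
arm_command([
  [0, 0, 0, 0, 0],
  [0, 0, 0, 0, 0],
  [0, 0, 0, 0, 0],
  [0, 0, 0, 0, 0],
])

```text
clock: 17.1
tool_pos: [0.5049, -0.2141, 0.0641]
tool_rot: [0.703, 0.712, 0.002, 0.003]
wrist_force: [1.4, -0.4, 8.6]
opening: 0.001
```

Run:
```python
from h import *
t=env.snapshot('top')[...,::-1]
cv2.imwrite('pics/crop15.png',cv2.resize(t[100:220,235:325],None,fx=5,fy=5,interpolation=cv2.INTER_CUBIC))
st=env.read_state();print(st['tool_pos'],st['wrist_force'],st['clock'])
print(plane('top',(271,146.5),.023))
```

```text
[ 0.50492907 -0.21405046  0.06413564] [2.71883615 1.11136178 9.38434901] 17.15
[ 0.69513336 -0.09627203  0.023     ]
```

View pics/crop15.png

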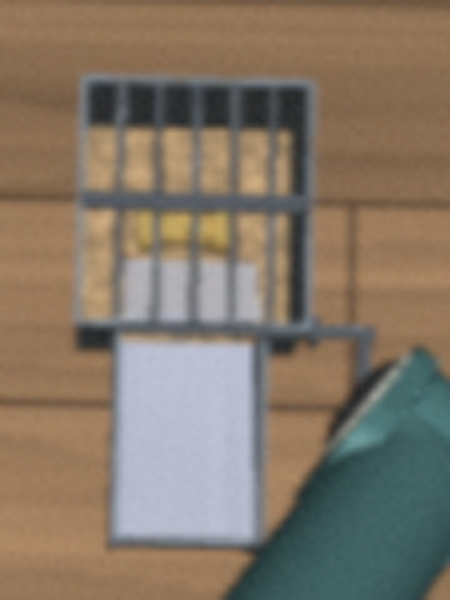

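The spindle rests in the cage at about cage x = 87 mm, clear of the flap. Now I'll ease the lever up.

Request:
arm_command([
  [0, 0, 0, -0.3, 0],
  [0, 0, 0, -0.5, 0],
  [0, 0, 0, -0.5, 0],
  [0, 0, 0, -0.5, 0],
  [0, 0, 0, -0.5, 0],
])

```text
clock: 17.77
tool_pos: [0.5007, -0.2139, 0.0858]
tool_rot: [0.703, 0.711, -0.0, -0.001]
wrist_force: [-4.5, 0.0, 6.3]
opening: -0.001
```

Request:
arm_command([
  [0, 0, 0, -0.5, 0],
  [0, 0, 0, -0.5, 0],
  [0, 0, 0, -0.5, 0],
  [0, 0, 0, -0.5, 0],
  [0, 0, 0, -0.5, 0],
])

```text
clock: 18.4
tool_pos: [0.5014, -0.214, 0.1109]
tool_rot: [0.703, 0.711, -0.0, -0.0]
wrist_force: [-2.5, 0.0, 5.1]
opening: -0.001
```

Request:
arm_command([
  [0, 0, 0, -0.4, 0],
  [0, 0, 0, -0.3, 0],
  [0, 0, 0, -0.3, 0],
  [0, 0, 0, -0.3, 0],
  [0, 0, 0, -0.2, 0],
])

```text
clock: 19.02
tool_pos: [0.5029, -0.2137, 0.1262]
tool_rot: [0.703, 0.712, 0.001, 0.001]
wrist_force: [3.9, 0.1, 2.7]
opening: 0.002
```

Request:
arm_command([
  [0, 0, 0, -0.2, 0],
  [0, 0, 0, -0.2, 0],
  [0, 0, 0, -0.2, 0],
  [0, 0, 0, -0.1, 0],
  [0, 0, 0, -0.1, 0],
])

```text
clock: 19.65
tool_pos: [0.5016, -0.2136, 0.1337]
tool_rot: [0.703, 0.711, -0.0, -0.0]
wrist_force: [4.2, 0.3, 1.4]
opening: 0.005
```

Request:
arm_command([
  [0, 0, 0, -0.1, 0],
  [0, 0, 0, -0.1, 0],
  [0, 0, 0, -0.1, 0],
  [0, 0, 0, -0.1, 0],
  [0, 0, 0, -0.1, 0],
])

```text
clock: 20.27
tool_pos: [0.5017, -0.2138, 0.1387]
tool_rot: [0.703, 0.711, -0.0, -0.0]
wrist_force: [3.8, 0.1, 1.7]
opening: -0.0
```

Request:
arm_command([
  [0, 0, 0, -0.1, 0],
  [0, 0, 0, -0.1, 0],
  [0, 0, 0, -0.1, 0],
  [0, 0, 0, -0.1, 0],
  [0, 0, 0, -0.1, 0],
])

```text
clock: 20.9
tool_pos: [0.501, -0.2137, 0.1434]
tool_rot: [0.703, 0.711, -0.0, -0.001]
wrist_force: [-0.6, 0.4, 1.2]
opening: -0.001
```

Request:
arm_command([
  [0, 0, 0, -0.1, 0],
  [0, 0, 0, -0.1, 0],
  [0, 0, 0, -0.1, 0],
  [0, 0, 0, -0.1, 0],
  [0, 0, 0, -0.1, 0],
])

```text
clock: 21.52
tool_pos: [0.5018, -0.2137, 0.1488]
tool_rot: [0.703, 0.711, 0.0, 0.0]
wrist_force: [-0.7, -0.0, 0.3]
opening: -0.003
```

Run:
```python
from h import *
s=env.snapshot('side')[...,::-1]
cv2.imwrite('pics/crop16.png',cv2.resize(s[90:210,200:340],None,fx=4,fy=4,interpolation=cv2.INTER_CUBIC))
st=env.read_state();print(st['tool_pos'],st['wrist_force'],st['clock'])
```

```text
[ 0.50180233 -0.21378995  0.14887155] [ 0.19618121 -0.28920483  0.5023859 ] 21.575
```

View pics/crop16.png

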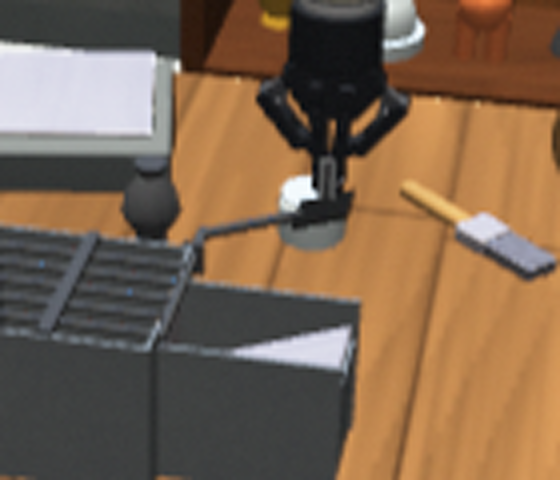

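The lever is back almost to its first position, with the paddle edge at about (288,139) and the force near zero. I'll keep up the slow rise for another centimetre and then retreat.

Request:
arm_command([
  [0, 0, 0, -0.1, 0],
  [0, 0, 0, -0.1, 0],
  [0, 0, 0, -0.1, 0],
  [0, 0, 0, -0.1, 0],
  [0, 0, 0, -0.1, 0],
])

```text
clock: 22.2
tool_pos: [0.5017, -0.2138, 0.1538]
tool_rot: [0.703, 0.711, 0.0, 0.0]
wrist_force: [0.3, -0.4, -0.6]
opening: -0.003
```

Request:
arm_command([
  [0, 0, 0, -0.1, 0],
  [0, 0, 0, -0.1, 0],
  [0, 0, 0, -0.1, 0],
  [0, 0, 0, -0.2, 0],
  [0, 0, 0, -0.2, 0],
])

```text
clock: 22.82
tool_pos: [0.5017, -0.2137, 0.1608]
tool_rot: [0.703, 0.711, 0.0, 0.0]
wrist_force: [0.1, -0.5, 0.7]
opening: 0.003
```

Request:
arm_command([
  [0, 0, 0, -1, 0],
  [0, 0, 0, -3, 0],
  [0, 0, 0, -4, 0],
  [0, 0, -4, -3, 0],
  [0, 0, -5, 0, 0],
])

```text
clock: 23.45
tool_pos: [0.4125, -0.216, 0.2732]
tool_rot: [0.703, 0.711, 0.001, 0.002]
wrist_force: [-1.0, 0.2, 0.3]
opening: 0.003
```

Request:
arm_command([
  [0, 0, -3, 0, 0],
  [0, 0, 0, 0, 0],
])

```text
clock: 23.7
tool_pos: [0.3803, -0.2154, 0.2716]
tool_rot: [0.703, 0.711, 0.002, 0.0]
wrist_force: [0.1, -0.1, 0.7]
opening: 0.0
```

Run:
```python
from h import *
s=env.snapshot('side')[...,::-1];t=env.snapshot('top')[...,::-1]
s0=cv2.imread('pics/side0.png')
f=lambda s:cv2.resize(s[125:205,180:300],None,fx=3.3,fy=3.3,interpolation=cv2.INTER_CUBIC)
cv2.imwrite('pics/crop17.png',np.vstack([f(s0),f(s)]))
cv2.imwrite('pics/t17.png',t)
t0=cv2.imread('pics/t11.png')
f=lambda s:cv2.resize(s[100:220,235:325],None,fx=4,fy=4,interpolation=cv2.INTER_CUBIC)
cv2.imwrite('pics/crop18.png',np.hstack([f(t0),f(t)]))
m0=cv2.imread('pics/side0.png')
st=env.read_state();print(st['tool_pos'],st['wrist_force'],st['clock'])
```

```text
[ 0.38244617 -0.21523713  0.27148538] [ 1.26389435 -0.73369711 -0.26253752] 23.8
```

View pics/crop17.png

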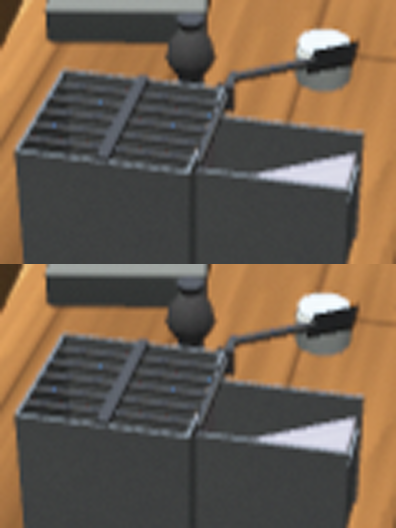

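View pics/crop18.png

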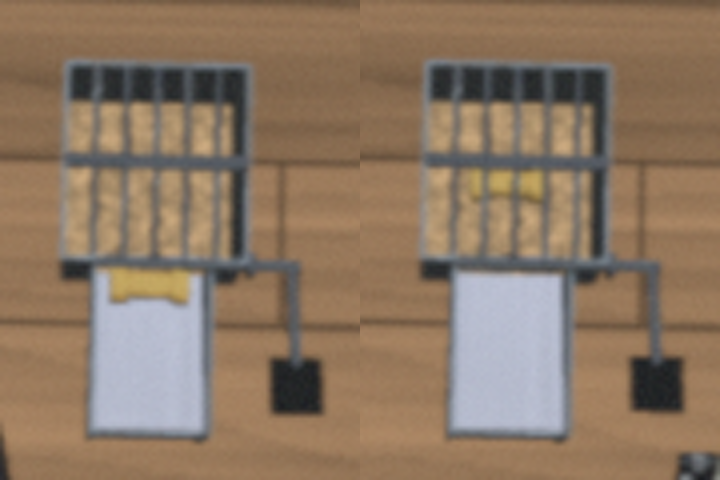

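View pics/t17.png

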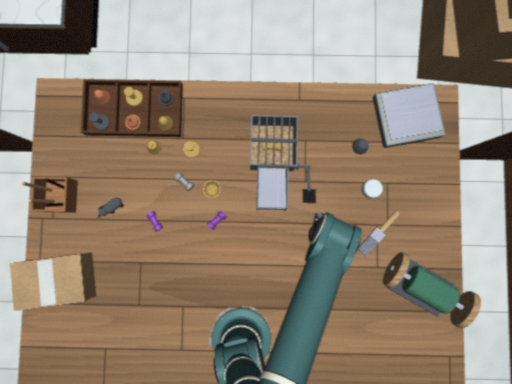

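Spindle is in the cage and the bystanders look unmoved. The paddle seems shifted by under a pixel in the top view, so I'll measure whether the flap is fully shut.

Run:
```python
from h import *
s=env.snapshot('side')[...,::-1];t=env.snapshot('top')[...,::-1]
cv2.imwrite('pics/s19.png',s)
for n,a,b,boxs in(('side',cv2.imread('pics/side0.png'),s,[(262,134,292,156),(200,150,240,200)]),('top',cv2.imread('pics/top0.png'),t,[(298,184,322,208),(255,160,292,175)])):
  for x0,y0,x1,y1 in boxs:
    A=a[y0:y1,x0:x1];B=b[y0:y1,x0:x1]
    ga,gb=[cv2.cvtColor(np.ascontiguousarray(q),cv2.COLOR_BGR2GRAY).astype(np.float32) for q in(A,B)]
    print(n,np.abs(ga-gb).max(),cv2.phaseCorrelate(ga,gb))
    w=lambda g:[(lambda m:(np.sum(m*np.arange(m.shape[1]))/m.sum(),np.sum(m*np.arange(m.shape[0])[:,None])/m.sum(),m.sum()))(np.clip(70-g,0,40))]
    print(w(ga),w(gb))
a=cv2.imread('pics/top0.png');f=lambda s:cv2.resize(s[155:180,250:325],None,fx=10,fy=10,interpolation=cv2.INTER_NEAREST)
cv2.imwrite('pics/crop19.png',np.vstack([f(a),f(t)]))
```

```text
side 3.0 ((0.0005853716139387899, -0.08461460698581824), 0.9904347581995858)
[(np.float64(17.659749670619235), np.float64(8.428524374176549), np.float32(3036.0))] [(np.float64(17.664358720738544), np.float64(8.430926475436861), np.float32(3033.0))]
side 4.0 ((0.07243681906262722, -0.08325585133536961), 0.9705975315570832)
[(np.float64(20.975757575757576), np.float64(27.10848484848485), np.float32(11550.0))] [(np.float64(20.965583008235804), np.float64(27.027394885132207), np.float32(11535.0))]
top 10.0 ((-0.03965631002327896, 0.151383789418162), 0.9345305057035552)
[(np.float64(10.741864069072394), np.float64(11.785255700686296), np.float32(4517.0))] [(np.float64(10.741043083900227), np.float64(11.758956916099773), np.float32(4410.0))]
top 7.0 ((0.04765662265829462, 0.5508826977473529), 1.010635986328125)
[(np.float64(16.802547770700638), np.float64(7.726114649681529), np.float32(314.0))] [(np.float64(16.46075085324232), np.float64(7.726962457337884), np.float32(293.0))]
```

View pics/crop19.png

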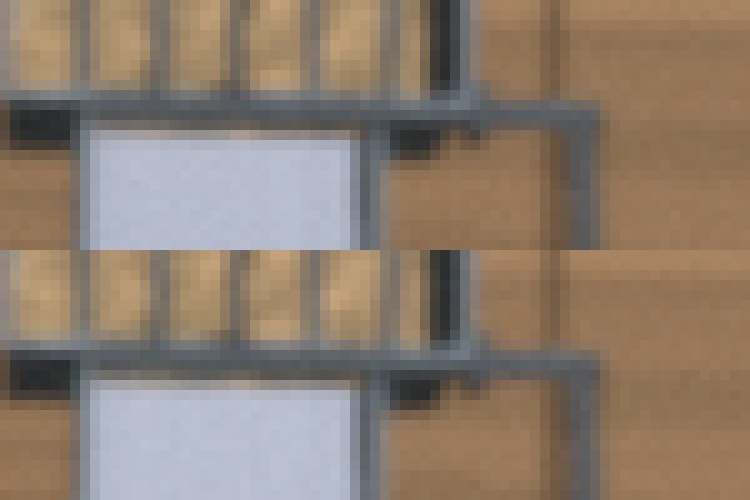

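The lever and flap now match the first pictures: grey levels differ by 3 in the side view and the paddle centroid has moved less than 0.05 px. The flap is fully shut, so I'm handing in.

Run:
```python
from station import env
print(env.sign_off(), env.read_state()['clock'])
```

```text
the job is handed in; nothing more can be done
the job is handed in; nothing more can be done
```

The brass spindle is in the stock cage, and the flap is fully shut after I eased the lever back up by about 8 mm/s at the end. I laid the spindle crosswise in the chute, then pressed the paddle with shut fingers until it rolled through.

**Last checks:**
- **Spindle:** the top view shows it through the grille at about cage x = 87 mm.
- **Flap:** the lever and flap match the first pictures to within a small fraction of a pixel.
- **Bystanders:** they look unmoved in the top view, judged by eye.
- **Robot:** it stood clear of everything, and the clock read about 24 s.

**What failed or disagreed:**
- **First grasp missed:** the fingers closed above the spindle without touching it. In the pictures the fingertips sat about 30 mm higher than the reported TCP height. I used the pictures from then on, and the second grasp held.
- **Wrist force low:** it read only 1–2 N early in the press and again near shut, where about 4 N was expected. I therefore judged the flap shut from the pictures rather than the force.
- **Noisy picture comparison:** one shift estimate by the flap edge in the top view gave 0.55 px. The enlarged pictures there looked identical, so I put it down to noise.

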